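Hang the drying frame on its two gated hooks

TASK

Take the aluminium drying frame out of its grooved rest and hang it by its top bar on both hooks of the stand, pressing the bar past both spring gates until it lies on the floor of each hook and both gates have snapped shut above it. Before you let go, pull the frame gently upward until both gates are felt to hold the bar, so that you know both ends are caught; then let it down onto the hooks again, release it and back away. Feel your way: never load the stand with more than 35 N, and leave the jar, the pot of brushes and the bowl alone.

Things in the scene. Friction and masses are not known exactly. Their poses are not given: they have to be found in the camera images.
- frame: loose drying frame, ladder-like, bare aluminium, 0.34 to 0.54 kg, standing upright in the rest at the start. Bottom rail 10 mm thick, 210 mm long; four uprights 8 to 10 mm thick at y = -100, -45, 45, 100 mm; top bar (see bar_mid) 90 mm above the rail. Origin: middle of the rail's underside; y along the bars, z up. Both sides alike
- bar_mid (a point): middle of the frame's top bar, on its axis, 95 mm above the frame's origin. Round bar 12 mm in diameter, 320 mm long; its outer 55 mm stick out freely past the uprights at both ends. Grip it here from above, fingers closing across it (frame x)
- bar_end_a (a point): point on the top bar's axis 130 mm to the +y side of its middle (frame axes); lies over one hook when hung
- bar_end_b (a point): point on the top bar's axis 130 mm to the -y side of its middle (frame axes); lies over the other hook when hung
- rest: fixed wooden rest, 100 x 250 mm, with two pairs of blocks (at y = -100 and +100 mm) that leave a groove 11.5 mm wide along y; groove floor 12 mm and block tops 48 mm above the table. The frame's bottom rail stands in the groove. Origin: middle of its underside
- stand: fixed hook stand: wooden foot 110 x 310 x 15 mm, two flat dark steel uprights 24 mm wide at y = -130 and 130 mm, front faces in the plane x = 0, tops at z = 215 mm, open between them above a steel cross bar behind (top z up to 117 mm). A steel hook on the +x side of each upright. Origin: between the uprights' front faces, at table height; x points out of the front faces, z up
- seat_l (a point): nominal place of the seated bar's axis in the hook at the stand's y = +130 mm: x = 12 mm, z = 155 mm. Hook 20 mm wide; throat open upward, from the upright (x = 0) to its front lip (x = 24 mm). Its floor is nominally 6 mm below this point, but the hooks were clamped by hand: each up to 12 mm higher or lower, the two up to 6 mm apart. This point does not show it: feel for it
- seat_r (a point): the same for the hook at the stand's y = -130 mm (its true height likewise not shown). Both hooks sit in stiff rubber bushes and give about 1 mm up or down for every 8 N
- gate_l (a joint): angle (rad) of the spring gate over hook l: 0 = shut, level, 30 mm above the hook's floor, 4 mm thick, hinged at the lip. Swings only down, to 1.45; pushed with 4 to 11 N by the bar (more than the frame's weight). Past 1.1 to 1.3 rad the bar slips by its tip and it snaps shut above the bar, which can then rise no more than 18 mm off the floor
- gate_r (a joint): the same for the gate over hook r
- glaze_jar: bystander: grey closed jar with white cap, 72 mm in diameter, 85 mm tall
- brush_pot: bystander: white plastic pot 88 mm wide, 100 mm tall, with brushes standing in it up to 190 mm
- bowl: bystander: white bowl 124 mm wide, 55 mm tall

How it is judged:
By the outcome, as a careful person would: the job done as asked, in the order asked, and still so for the second after the job is handed in, with the robot touching nothing.
It also fails if it takes over 72 s, if anything falls off the work surface, if the arm or the gripper's body presses on something with over 40 N, if the wrist force passes 120 N, or if a joint passes its speed limit or range.

ROBOT

A 7-joint arm with a two-finger parallel gripper is mounted at the origin on the work surface. World frame = base frame: x ahead of the robot, y to its left, z up, the work surface at z = 0. Lengths are in m, angles in degrees, forces in N, time in s.
With the tool pointing down it reaches from about 0.425 to 0.875 m from the base axis. Payload 4.7 kg.
Tool frame: the origin (TCP) lies on the mounting face of the last link; the fingertips stand 182 mm ahead of it and the grasp point (between the pads) lies 164 mm ahead of it; z points along the fingers, y is the line along which they close (so a half turn about z gives the same grasp; the last joint's range is limited). The gripper opens to 87 mm and grips with 3 to 60 N. Pads are 19 mm wide; open, the fingers measure 117 mm over their backs; the gripper's body (75 mm by 190 mm) begins 51 mm behind the grasp point.
Start: joints at [69.735, 18.392, -4.016, 83.108, 1.295, 78.541, -3.26], TCP at [0.234, -0.607, 0.405] pointing down, gripper open.
Joint ranges: [-163.93, 163.93], [-17.29, 119.83], [-79.2, 71.16], [3.27, 140.29], [-89.18, 269.18], [5.43, 117.66], [-154.24, 154.24]. Speed limits (degrees/s): [147.25, 147.25, 180, 180, 180, 180, 180].

INTERFACE

Orientations are given as [roll, pitch, yaw] about the fixed x, y, z axes, in that order (R = Rz(yaw) Ry(pitch) Rx(roll)).
In Python, from cell import env gives the robot as it stands.
- The arm moves only by the tool servo_tool, never from a script. Its argument "plan" is a list of rows, each an object with "xyz": the shift along the tool's x, y, z in cm, a list of three; "twist": the turn, a rotation vector about the tool's x, y, z in degrees, a list of three; "jaw": the closure, from 0 (fully open) to 1 (shut). In form: [{"xyz": [x, y, z], "twist": [wx, wy, wz], "jaw": jaw}, ...]. A call has 1 to 10 rows; each row is the pose to reach, as a shift and turn from the pose commanded when the call began, along the tool's axes at that moment; what a row does not reach only later rows make up. A row lasts 1/12 s, in which the tool goes at most 41.7 mm and 7.16 degrees, less where a joint would pass 70% of its speed; a pose out of reach is approached as far as the arm can. A call with a gripper value outside its range is refused whole. The fingers move at their own pace and stop on an object; "newtons" is the grip in N (left out, the last holds). Time passes only in rows, so rows that repeat a pose let the fingers close. It gives the time, the measured TCP pose, the force, the opening and the grip force at its end, in the units of the state.
- env.get_obs(): the state, without advancing time (a new reading comes with each control period).
- env.read_camera(name): name is "scene" or "side" or "wrist"; returns a dict with "img" (480x640x3 uint8, red, green, blue), "camera_matrix" (3x3 intrinsics, pixels), "k1" (the pictures are not rectified: a ray, as slopes to the right and down, at radius r is drawn at 1 + k1 r^2 times it, then the intrinsics apply), "R" (3x3) and "t" (3): a world point X has camera coordinates R X + t. Camera axes: x right, y down, z forward; pixel columns grow to the right and rows downward; lengths in m; the calibration is good to about 2 mm. A picture is of the moment at which its call begins. There is no depth.
- env.sign_off(): hands the job in; it is judged then, once.
The state is a dict: "time_s": time; "qpos": joint angles; "joint_velocities": joint speeds; "effort": joint torques, N m; "tool_pos": TCP position; "tool_rot": TCP orientation; "force": force on the tool from outside, world axes, zero at the start; "wrist_torque": the same for the moment, N m; "grip_width": finger opening in m; "grasp_force": force on a finger pad.
Only numpy, scipy, OpenCV 4.12 (cv2) and the standard library are available. Lean on these libraries where they do the work, as an engineer would, in place of code of your own. Each camera call takes 0.05 s, during which the arm holds its last target. There are 200 camera calls.

## Working session

There is one attempt and no reset: what is moved stays moved. The work goes in short steps, Python scripts to look and compute and a tool call to move; the robot and the scene stay as the last step left them, time stands still between calls to the robot, and variables do not carry over. Pictures are saved under pics/ and viewed, at most 10 in all, crops included, and the job is handed in when it is done.

Besides the shell and the picture viewer there is one more tool, called after ">>>" as a command line: name --argument value ..., lists and objects as JSON in quotes. servo_tool: Moves the arm, as the interface text tells. Its arguments: {"type":"object","properties":{"plan":{"type":"array","items":{"type":"object","properties":{"xyz":{"type":"array","items":{"type":"number"}},"twist":{"type":"array","items":{"type":"number"}},"jaw":{"type":"number"}}}},"newtons":{"type":"number"}},"required":["plan"]}

```bash
mkdir -p pics; ls
python3 - <<'E'
from cell import env
import cv2
o=env.get_obs(); print(o)
for n in ("scene","side"):
    c=env.read_camera(n); cv2.imwrite(f"pics/{n}0.png",c["img"][:,:,::-1]); print(n,c["camera_matrix"],c["k1"],c["R"],c["t"])
E
```

```text
pics
{'time_s': 0.0, 'qpos': array([69.73513208, 18.43961716, -4.01575465, 83.17318406,  1.29457253,
       78.54013252, -3.26055429]), 'joint_velocities': array([-0.05927345, -0.02592522,  0.04013086, -0.13680915, -0.05542846,
       -0.00585621,  0.00099152]), 'effort': array([-6.43280032e-05, -4.91282129e+01, -4.04140949e-01, -3.12525022e+01,
       -6.39184099e-02,  4.36723139e-02,  2.02231736e-04]), 'tool_pos': array([ 0.23361245, -0.60636028,  0.40366994]), 'tool_rot': array([-1.79892283e+02,  5.14064306e-03,  2.10741565e+01]), 'force': array([0.18101182, 0.61493022, 0.06035928]), 'wrist_torque': array([-0.05768558,  0.03015263, -0.0209661 ]), 'grasp_force': 0.0, 'grip_width': 0.0868675431629376}
scene [[488.69184627   0.         315.01258585]
 [  0.         488.69184627 235.46374532]
 [  0.           0.           1.        ]] -0.08810687242496346 [[-0.29029324  0.95686464 -0.01182791]
 [ 0.65720297  0.19036732 -0.72927672]
 [-0.69556746 -0.21947744 -0.68411663]] [ 0.19511069 -0.32140763  1.40735269]
side [[450.74287843   0.         314.24484569]
 [  0.         450.74287843 239.12901599]
 [  0.           0.           1.        ]] -0.10552551128735327 [[ 0.76071389 -0.64906888  0.00489561]
 [-0.30677407 -0.36616795 -0.87852757]
 [ 0.57201752  0.66680628 -0.47766655]] [-0.48741353  0.32908353  0.517952  ]
```

View pics/scene0.png

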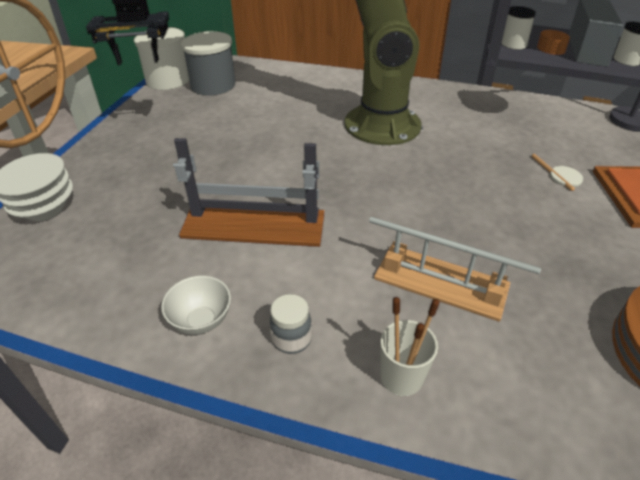

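View pics/side0.png

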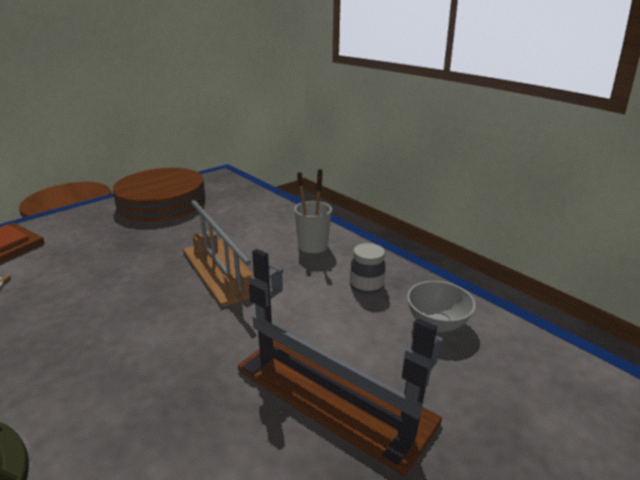

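Scene: stand uprights at about (190,180) and (311,185), with the hooks on the camera side. The frame's bar runs from (370,221) to (538,270). Now enlarged crops for precision.

Run:
```python
import cv2, numpy as np
a=cv2.imread("pics/scene0.png"); b=cv2.imread("pics/side0.png")
A=cv2.resize(a[130:250,165:345],None,fx=4.4,fy=4.4,interpolation=cv2.INTER_CUBIC)   # stand: 792x528
B=cv2.resize(a[205:325,360:545],None,fx=4.3,fy=4.3,interpolation=cv2.INTER_CUBIC)
cv2.imwrite("pics/cA.png",A);cv2.imwrite("pics/cB.png",B)
C=cv2.resize(b[190:470,180:450],None,fx=2.14,fy=2.14,interpolation=cv2.INTER_CUBIC)
cv2.imwrite("pics/cC.png",C)
```

```text
(no output)
```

View pics/cA.png

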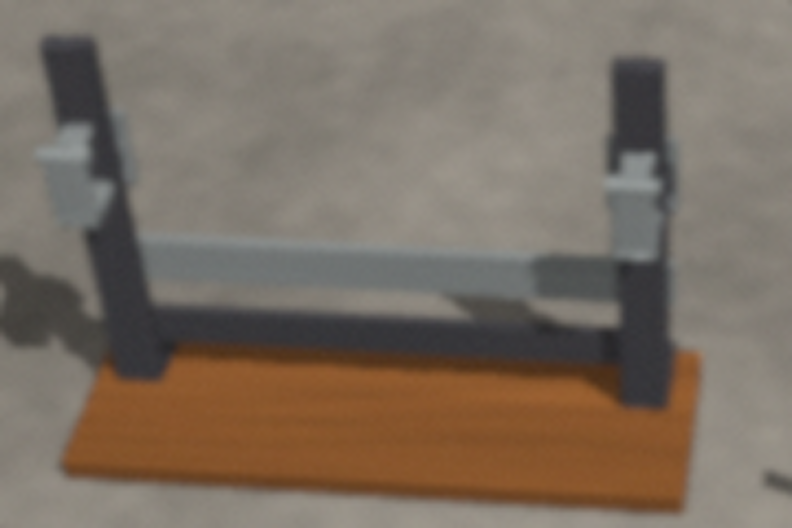

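View pics/cB.png

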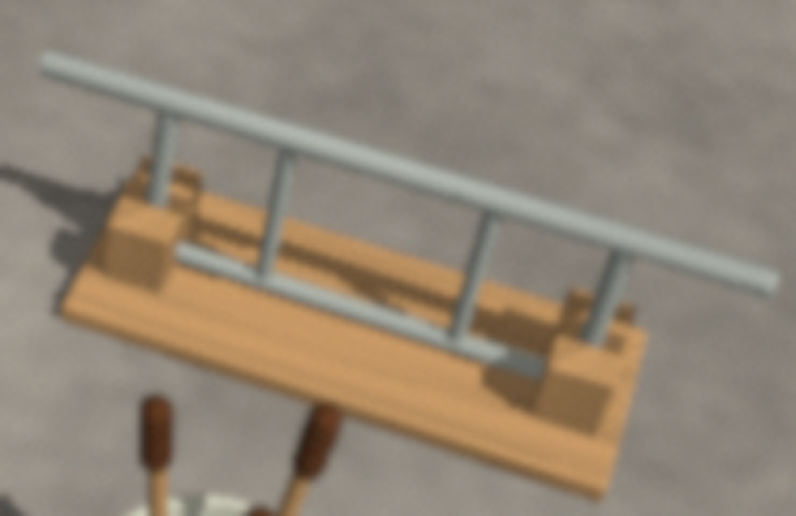

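View pics/cC.png

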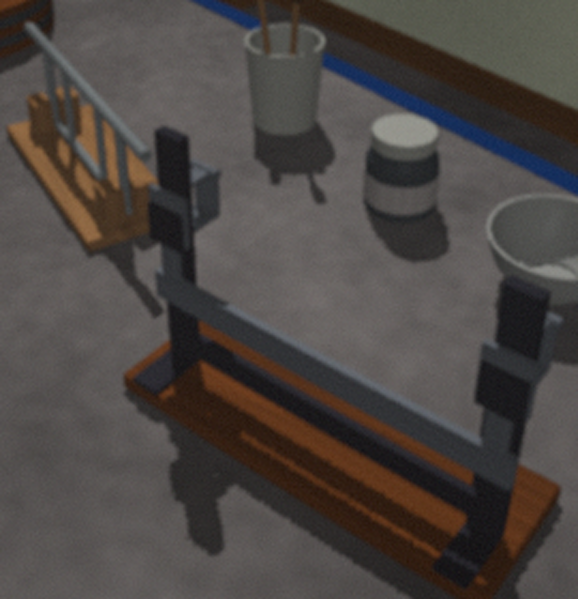

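```bash
cat > h.py <<'E'
import numpy as np, cv2
from scipy.optimize import least_squares
from cell import env
def cal(n):
    c=env.read_camera(n); return c
def proj(c,X):
    d=np.array([c["k1"],0,0,0,0.])
    return cv2.projectPoints(np.atleast_2d(X).astype(float),cv2.Rodrigues(c["R"])[0],c["t"],c["camera_matrix"],d)[0][:,0]
def place(p,X):
    c,s=np.cos(p[2]),np.sin(p[2]); X=np.asarray(X,float)
    return X@np.array([[c,s,0],[-s,c,0],[0,0,1]])+[p[0],p[1],0]
def fit(C,obs,p0,model=lambda p,X:X):
    f=lambda p:np.concatenate([(proj(C[n],place(p,model(p,X)))-uv).ravel() for n,X,uv in obs])
    r=least_squares(f,p0); return r.x,f(r.x).reshape(-1,2).round(1)
E
python3 - <<'E'
from h import *
C={n:cal(n) for n in("scene","side")}
a=lambda l:np.array(l)/4.4+[165,130]
b=lambda l:np.array(l)/4.3+[360,205]
s=lambda l:np.array(l)/2.14+[180,190]
bar=np.array([[0,-.16,.107],[0,.16,.107]])
p,r=fit(C,[("scene",bar,b([[42,62],[776,282]])),("side",bar[::-1],s([[147,156],[28,25]])[::-1][::-1] if 0 else s([[28,25],[147,156]]))],[.7,.2,-.2])
print("frame",p,np.degrees(p[2]),r.tolist())
up=np.array([[0,-.142,.215],[0,-.118,.215],[0,.118,.215],[0,.142,.215],[0,-.142,.015],[0,-.118,.015],[0,.118,.015],[0,.142,.015]])
uv=a([[47,49],[98,46],[614,66],[664,66],[120,378],[165,376],[622,405],[668,406]])
p,r=fit(C,[("scene",up,uv)],[.6,-.2,0]); print("stand",p,np.degrees(p[2]),r.tolist())
ft=[[1,-.155,0],[1,.155,0]]
def m(p,X): X=np.array(X,float); X[:,0]=np.where(X[:,0]>.5,p[3],np.where(X[:,0]<-.5,p[3]-.11,X[:,0])); return X
p2,r=fit(C,[("scene",np.array(ft),a([[65,473],[683,510]])),("scene",up,uv),("side",np.array([[-1,.155,0],[-1,.155,.015],[1,-.155,.015]]),s([[127,388],[125,375],[558,490]]))],[*p,.08],m)
print("stand2",p2,np.degrees(p2[2]),r.tolist())
# hook lip tops in scene: heights
for nm,u in(("r",[65,151]),("l",[633,182])):
    y=-.13 if nm=="r" else .13
    uu=a([u]); rr=least_squares(lambda q:(proj(C["scene"],place(p2,[[.026,q[1],q[0]]]))-uu).ravel(),[.18,y]); print(nm,rr.x)
print("frame pts in world for side/scenes ok")
E
```

```text
frame [ 0.56605055  0.22977121 -0.15294356] -8.763020731870236 [[-0.3, 0.6], [-0.6, 0.6], [-0.5, 0.4], [-0.6, -0.5]]
stand [ 0.50594529 -0.19199869  0.1981951 ] 11.355742889027194 [[-1.1, -1.4], [-1.1, -0.3], [-0.2, -0.4], [0.8, 0.2], [0.2, -0.1], [0.3, 0.9], [0.4, -0.0], [0.8, 0.4]]
stand2 [ 0.50566862 -0.19372172  0.1843336   0.06206895] 10.561537195644677 [[-0.3, 0.7], [-0.4, 2.1], [-1.5, -2.1], [-1.5, -0.9], [-1.1, -0.1], [-0.1, 0.5], [-0.2, -0.9], [-0.2, 0.2], [-0.4, 0.3], [-0.0, 0.7], [-2.9, -0.9], [-2.7, -1.5], [1.1, -1.0]]
r [ 0.17265507 -0.13042047]
l [0.17181011 0.13076674]
frame pts in world for side/scenes ok
```

>>> servo_tool --plan '[{"xyz": [34.3, -20.5, -5.5], "twist": [0, 0, -70], "jaw": 0}, {"xyz": [34.3, -20.5, -5.5], "twist": [0, 0, -70], "jaw": 0}, {"xyz": [34.3, -20.5, -5.5], "twist": [0, 0, -70], "jaw": 0}, {"xyz": [34.3, -20.5, -5.5], "twist": [0, 0, -70], "jaw": 0}, {"xyz": [34.3, -20.5, -5.5], "twist": [0, 0, -70], "jaw": 0}, {"xyz": [34.3, -20.5, -5.5], "twist": [0, 0, -70], "jaw": 0}, {"xyz": [34.3, -20.5, -5.5], "twist": [0, 0, -70], "jaw": 0}, {"xyz": [34.3, -20.5, -5.5], "twist": [0, 0, -70], "jaw": 0}, {"xyz": [34.3, -20.5, -5.5], "twist": [0, 0, -70], "jaw": 0}, {"xyz": [34.3, -20.5, -5.5], "twist": [0, 0, -70], "jaw": 0}]'

```text
time_s: 1.03
tool_pos: [0.4823, -0.2876, 0.4606]
tool_rot: [179.9, -0.0, 91.7]
force: [0.4, -0.0, -0.1]
grip_width: 0.087
grasp_force: 0.0
```

>>> servo_tool --plan '[{"xyz": [10, 5, 0], "twist": [0, 0, -10], "jaw": 0}, {"xyz": [10, 5, 0], "twist": [0, 0, -10], "jaw": 0}, {"xyz": [10, 5, 0], "twist": [0, 0, -10], "jaw": 0}, {"xyz": [10, 5, 0], "twist": [0, 0, -10], "jaw": 0}, {"xyz": [10, 5, 0], "twist": [0, 0, -10], "jaw": 0}]'

```text
time_s: 1.45
tool_pos: [0.5289, -0.1886, 0.4598]
tool_rot: [180.0, 0.0, 101.3]
force: [-0.9, -0.5, -0.0]
grip_width: 0.0869
grasp_force: 0.0
```

Run:
```python
from h import *
c=cal("wrist"); cv2.imwrite("pics/w1.png",c["img"][:,:,::-1])
import pickle; pickle.dump(c,open("w1.pkl","wb"))
print(-c["R"].T@c["t"],c["R"][2], env.get_obs()["tool_pos"])
p=[.5057,-.1937,.191]
X=[[x,y,z] for z in(.215,) for x in (0,) for y in(-.142,-.118,.118,.142)]+[[.012,-.13,.155],[.012,.13,.155]]
print(proj(c,place(p,X)).round())
```

```text
[ 0.51506174 -0.11576106  0.44096295] [ 0.0545253  -0.26589234 -0.96245948] [ 0.52815354 -0.19085553  0.45955733]
[[286. 426.]
 [285. 401.]
 [278.  67.]
 [277.  23.]
 [304. 367.]
 [303.  67.]]
```

View pics/w1.png

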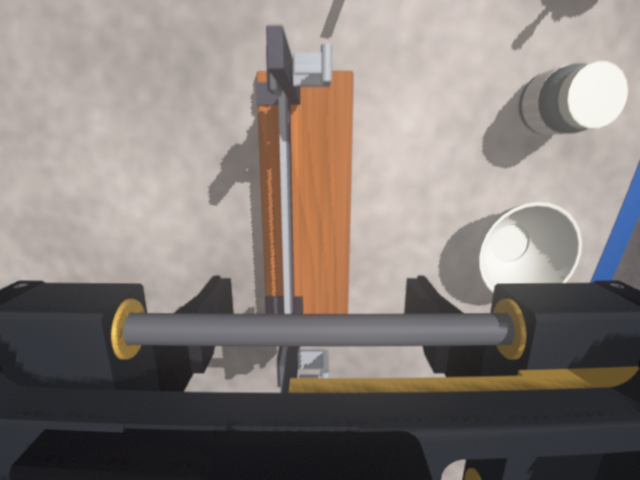

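Wrist view: stand long axis is vertical in image; the l upright's top is at about (278,30), its hook at (312,66); the r hook is at (313,362).

Run:
```python
import cv2, numpy as np
a=cv2.imread("pics/w1.png")
f=lambda r,c:cv2.resize(a[r:r+100,c:c+130],None,fx=6,fy=5.9,interpolation=cv2.INTER_CUBIC)
A=cv2.resize(a[15:115,245:345],None,fx=4,fy=6,interpolation=cv2.INTER_CUBIC)
B=cv2.resize(a[300:400,245:345],None,fx=4,fy=6,interpolation=cv2.INTER_CUBIC)
cv2.imwrite("pics/w1c.png",np.hstack([A,B]))
```

```text
(no output)
```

View pics/w1c.png

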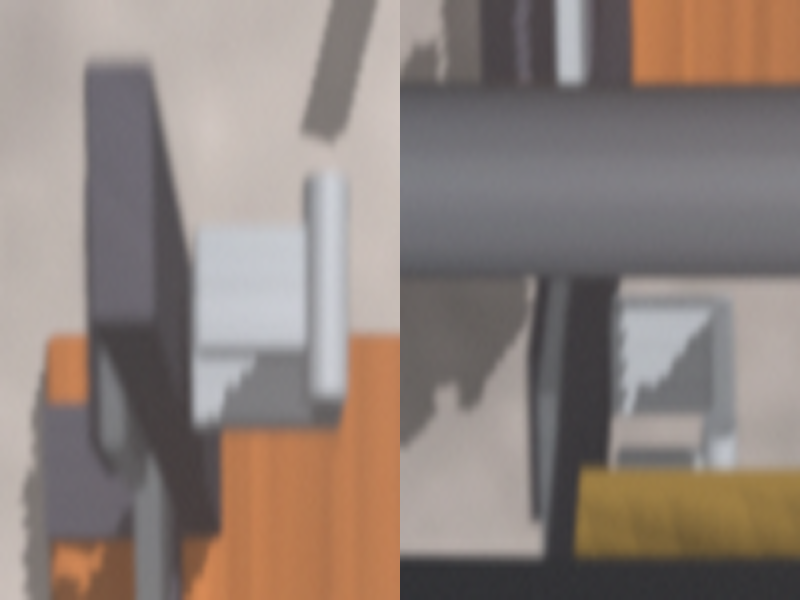

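Run:
```python
from h import *
import pickle
C={"scene":cal("scene"),"w":pickle.load(open("w1.pkl","rb"))}
a=lambda l:np.array(l)/4.4+[165,130]
up=np.array([[0,-.142,.215],[0,-.118,.215],[0,.118,.215],[0,.142,.215],[0,-.142,.015],[0,-.118,.015],[0,.118,.015],[0,.142,.015]])
uv=a([[47,49],[98,46],[614,66],[664,66],[120,378],[165,376],[622,405],[668,406]])
W=np.array([[0,.142,.215],[0,.118,.215],[0,.118,.015]]); wu=np.array([[283,25.8],[284.2,68.7],[300,104]])
for o in([("w",W,wu)],[("w",W,wu),("scene",up,uv)]):
    p,r=fit(C,o,[.506,-.193,.19]); print(p,np.degrees(p[2]),r[:3].tolist())
    zz=np.linspace(.02,.215,6)
    for y in(-.118,-.142):print(y,proj(C["w"],place(p,[[0,y,z] for z in zz])).round().tolist())
```

```text
[ 0.51074088 -0.19374875  0.20284912] 11.622398639216563 [[-0.0, -0.7], [-0.2, 0.5], [0.3, 0.4]]
-0.118 [[303.0, 297.0], [302.0, 310.0], [301.0, 327.0], [299.0, 346.0], [296.0, 371.0], [294.0, 402.0]]
-0.142 [[304.0, 313.0], [302.0, 328.0], [301.0, 346.0], [299.0, 367.0], [297.0, 394.0], [294.0, 427.0]]
[ 0.50756657 -0.19386041  0.18018758] 10.32398786380972 [[0.1, -1.6], [-1.0, -0.4], [-0.1, -0.1]]
-0.118 [[299.0, 296.0], [297.0, 310.0], [295.0, 326.0], [293.0, 346.0], [290.0, 371.0], [286.0, 402.0]]
-0.142 [[299.0, 313.0], [297.0, 328.0], [295.0, 345.0], [293.0, 367.0], [290.0, 393.0], [286.0, 426.0]]
```

>>> servo_tool --plan '[{"xyz": [3.6, 1.1, 0], "twist": [0, 0, 5], "jaw": 0}, {"xyz": [40.5, 12, 4], "twist": [0, 0, 20.1], "jaw": 0}, {"xyz": [40.5, 12, 4], "twist": [0, 0, 20.1], "jaw": 0}, {"xyz": [40.5, 12, 4], "twist": [0, 0, 20.1], "jaw": 0}, {"xyz": [40.5, 12, 4], "twist": [0, 0, 20.1], "jaw": 0}, {"xyz": [40.5, 12, 4], "twist": [0, 0, 20.1], "jaw": 0}, {"xyz": [40.5, 12, 4], "twist": [0, 0, 20.1], "jaw": 0}, {"xyz": [40.5, 12, 4], "twist": [0, 0, 20.1], "jaw": 0}, {"xyz": [40.5, 12, 4], "twist": [0, 0, 20.1], "jaw": 0}, {"xyz": [40.5, 12, 4], "twist": [0, 0, 20.1], "jaw": 0}]'

```text
time_s: 2.38
tool_pos: [0.5673, 0.2106, 0.4212]
tool_rot: [180.0, 0.1, 80.7]
force: [0.9, -0.6, -0.0]
grip_width: 0.087
grasp_force: 0.0
```

>>> servo_tool --plan '[{"xyz": [3, 0.9, 0], "twist": [0, 0, 0], "jaw": 0}, {"xyz": [3, 0.9, 0], "twist": [0, 0, 0], "jaw": 0}, {"xyz": [3, 0.9, 0], "twist": [0, 0, 0], "jaw": 0}]'

```text
time_s: 2.63
tool_pos: [0.5806, 0.2395, 0.4205]
tool_rot: [-179.9, 0.0, 81.0]
force: [0.2, -0.8, 0.7]
grip_width: 0.0871
grasp_force: 0.0
```

Run:
```python
from h import *
o=env.get_obs(); print(o["tool_pos"],o["tool_rot"],o["force"])
c=cal("wrist"); im=c["img"][:,:,::-1].copy()
P=proj(c,place([.566,.2298,np.radians(-8.76)],[[0,y,.107] for y in(-.16,-.1,0,.1,.16)])); print(P.round())
for q in P: cv2.drawMarker(im,tuple(int(v) for v in q.round()),(0,0,255),0,9,1)
cv2.imwrite("pics/w2.png",im)
```

```text
[0.58063278 0.23952217 0.420534  ] [-1.79897388e+02  2.15443424e-02  8.10163708e+01] [ 0.15104968 -0.83611056  0.70269285]
[[306. 397.]
 [305. 345.]
 [303. 245.]
 [301. 125.]
 [300.  43.]]
```

View pics/w2.png

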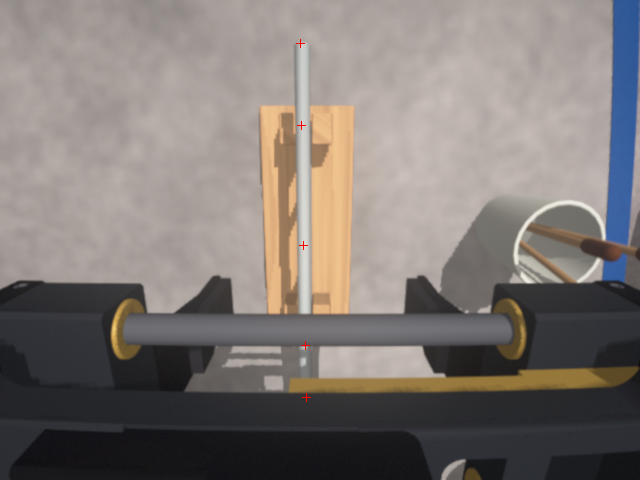

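>>> servo_tool --plan '[{"xyz": [-1.15, -1.2, 2], "twist": [0, 0, 0], "jaw": 0}, {"xyz": [-1.15, -1.2, 5], "twist": [0, 0, 0], "jaw": 0}, {"xyz": [-1.15, -1.2, 8], "twist": [0, 0, 0], "jaw": 0}, {"xyz": [-1.15, -1.2, 11], "twist": [0, 0, 0], "jaw": 0}, {"xyz": [-1.15, -1.2, 13.5], "twist": [0, 0, 0], "jaw": 0}, {"xyz": [-1.15, -1.2, 14.9], "twist": [0, 0, 0], "jaw": 0}, {"xyz": [-1.15, -1.2, 14.9], "twist": [0, 0, 0], "jaw": 0}, {"xyz": [-1.15, -1.2, 14.9], "twist": [0, 0, 0], "jaw": 0}]'

```text
time_s: 3.35
tool_pos: [0.567, 0.2283, 0.2729]
tool_rot: [180.0, 0.1, 80.8]
force: [-0.1, 0.4, -0.3]
grip_width: 0.0868
grasp_force: 0.0
```

>>> servo_tool --plan '[{"xyz": [0, 0, 0], "twist": [0, 0, 0], "jaw": 1}, {"xyz": [0, 0, 0], "twist": [0, 0, 0], "jaw": 1}, {"xyz": [0, 0, 0], "twist": [0, 0, 0], "jaw": 1}, {"xyz": [0, 0, 0], "twist": [0, 0, 0], "jaw": 1}, {"xyz": [0, 0, 0], "twist": [0, 0, 0], "jaw": 1}, {"xyz": [0, 0, 0], "twist": [0, 0, 0], "jaw": 1}, {"xyz": [0, 0, 0], "twist": [0, 0, 0], "jaw": 1}, {"xyz": [0, 0, 0], "twist": [0, 0, 0], "jaw": 1}, {"xyz": [0, 0, 0], "twist": [0, 0, 0], "jaw": 1}, {"xyz": [0, 0, 0], "twist": [0, 0, 0], "jaw": 1}]' --newtons 50

```text
time_s: 4.18
tool_pos: [0.5663, 0.23, 0.2726]
tool_rot: [-180.0, 0.0, 81.0]
force: [-0.4, -0.2, 0.1]
grip_width: 0.0285
grasp_force: 0.0
```

>>> servo_tool --plan '[{"xyz": [0, 0, 0], "twist": [0, 0, 0], "jaw": 1}, {"xyz": [0, 0, 0], "twist": [0, 0, 0], "jaw": 1}, {"xyz": [0, 0, 0], "twist": [0, 0, 0], "jaw": 1}, {"xyz": [0, 0, 0], "twist": [0, 0, 0], "jaw": 1}, {"xyz": [0, 0, 0], "twist": [0, 0, 0], "jaw": 1}, {"xyz": [0, 0, 0], "twist": [0, 0, 0], "jaw": 1}]' --newtons 50

```text
time_s: 4.68
tool_pos: [0.5664, 0.23, 0.2726]
tool_rot: [-180.0, 0.0, 81.0]
force: [0.8, -0.1, -0.3]
grip_width: 0.0108
grasp_force: 50.0
```

>>> servo_tool --plan '[{"xyz": [0, 0, -0.5], "twist": [0, 0, 0], "jaw": 1}, {"xyz": [0, 0, -1.2], "twist": [0, 0, 0], "jaw": 1}, {"xyz": [0, 0, -2.2], "twist": [0, 0, 0], "jaw": 1}, {"xyz": [0, 0, -3.5], "twist": [0, 0, 0], "jaw": 1}, {"xyz": [0, 0, -5], "twist": [0, 0, 0], "jaw": 1}, {"xyz": [0, 0, -8], "twist": [0, 0, 0], "jaw": 1}, {"xyz": [0, 0, -11.5], "twist": [0, 0, 0], "jaw": 1}, {"xyz": [0, 0, -15], "twist": [0, 0, 0], "jaw": 1}, {"xyz": [0, 0, -18.5], "twist": [0, 0, 0], "jaw": 1}, {"xyz": [0, 0, -21], "twist": [0, 0, 0], "jaw": 1}]'

```text
time_s: 5.52
tool_pos: [0.5658, 0.2305, 0.4878]
tool_rot: [179.7, -0.1, 81.0]
force: [1.5, 0.6, -2.1]
grip_width: 0.0106
grasp_force: 50.0
```

>>> servo_tool --plan '[{"xyz": [0, 0, 0], "twist": [0, 0, 0], "jaw": 1}, {"xyz": [0, 0, 0], "twist": [0, 0, 0], "jaw": 1}, {"xyz": [0, 0, 0], "twist": [0, 0, 0], "jaw": 1}]'

```text
time_s: 5.77
tool_pos: [0.566, 0.2299, 0.4818]
tool_rot: [-179.9, 0.1, 81.0]
force: [-0.9, -0.3, -4.0]
grip_width: 0.0108
grasp_force: 50.0
```

>>> servo_tool --plan '[{"xyz": [-1.5, 0.1, 0], "twist": [0, 0, -1], "jaw": 1}, {"xyz": [-4.5, 0.3, 0], "twist": [0, 0, -2.5], "jaw": 1}, {"xyz": [-8, 0.5, 0], "twist": [0, 0, -4], "jaw": 1}, {"xyz": [-12, 0.7, 0], "twist": [0, 0, -6], "jaw": 1}, {"xyz": [-16, 0.9, 0], "twist": [0, 0, -8], "jaw": 1}, {"xyz": [-20, 1.2, 0], "twist": [0, 0, -10], "jaw": 1}, {"xyz": [-24, 1.4, 0], "twist": [0, 0, -12], "jaw": 1}, {"xyz": [-28, 1.6, 0], "twist": [0, 0, -14], "jaw": 1}, {"xyz": [-31, 1.8, 0], "twist": [0, 0, -16], "jaw": 1}, {"xyz": [-33, 1.9, 0], "twist": [0, 0, -17], "jaw": 1}]'

```text
time_s: 6.6
tool_pos: [0.532, -0.1039, 0.4801]
tool_rot: [-179.7, 0.0, 97.7]
force: [0.7, -0.5, -3.5]
grip_width: 0.0106
grasp_force: 50.0
```

>>> servo_tool --plan '[{"xyz": [0, 0, 0], "twist": [0, 0, 0], "jaw": 1}, {"xyz": [0, 0, 0], "twist": [0, 0, 0], "jaw": 1}]'

```text
time_s: 6.77
tool_pos: [0.5327, -0.1008, 0.4804]
tool_rot: [-179.8, -0.1, 97.7]
force: [1.2, -0.2, -2.5]
grip_width: 0.0105
grasp_force: 50.0
```

>>> servo_tool --plan '[{"xyz": [-2, -0.5, 0], "twist": [0, 0, -1], "jaw": 1}, {"xyz": [-5, -1.2, 0], "twist": [0, 0, -2], "jaw": 1}, {"xyz": [-7.5, -1.8, 0], "twist": [0, 0, -3], "jaw": 1}, {"xyz": [-8.9, -2.1, 0], "twist": [0, 0, -3.5], "jaw": 1}, {"xyz": [-8.9, -2.1, 1], "twist": [0, 0, -3.5], "jaw": 1}, {"xyz": [-8.9, -2.1, 3], "twist": [0, 0, -3.5], "jaw": 1}, {"xyz": [-8.9, -2.1, 5], "twist": [0, 0, -3.5], "jaw": 1}, {"xyz": [-8.9, -2.1, 6.5], "twist": [0, 0, -3.5], "jaw": 1}, {"xyz": [-8.9, -2.1, 7], "twist": [0, 0, -3.5], "jaw": 1}, {"xyz": [-8.9, -2.1, 7], "twist": [0, 0, -3.5], "jaw": 1}]'

```text
time_s: 7.6
tool_pos: [0.5246, -0.1881, 0.4102]
tool_rot: [-179.8, -0.2, 101.6]
force: [0.5, 0.2, -3.5]
grip_width: 0.0105
grasp_force: 50.0
```

Run:
```python
from h import *
c=cal("wrist"); s=cal("scene")
o=env.get_obs(); print(o["tool_pos"],o["tool_rot"],o["force"],o["wrist_torque"])
p=[.5105,-.1935,np.radians(11.5)]
im=c["img"][:,:,::-1]
print(proj(c,place(p,[[0,.142,.215],[0,.118,.215],[.012,.13,.155],[.012,.16,o["tool_pos"][2]-.1656]])).round())
A=cv2.resize(im[0:150,230:380],None,fx=3.6,fy=4,interpolation=cv2.INTER_CUBIC)[:, :400]
A=cv2.resize(im[0:200,250:350],(400,600),interpolation=cv2.INTER_CUBIC)
B=cv2.resize(s["img"][90:240,165:265,::-1],(400,600),interpolation=cv2.INTER_CUBIC)
cv2.imwrite("pics/w3.png",np.hstack([A,B])); cv2.imwrite("pics/s3.png",s["img"][:,:,::-1])
```

```text
[ 0.52530492 -0.18884205  0.41294282] [ 1.79979145e+02 -1.58949690e-02  1.01562539e+02] [-0.70246368 -0.4257578  -2.91326087] [-0.02291329 -0.17114053 -0.03611983]
[[285.  -6.]
 [286.  52.]
 [314.  55.]
 [310. -98.]]
```

View pics/w3.png

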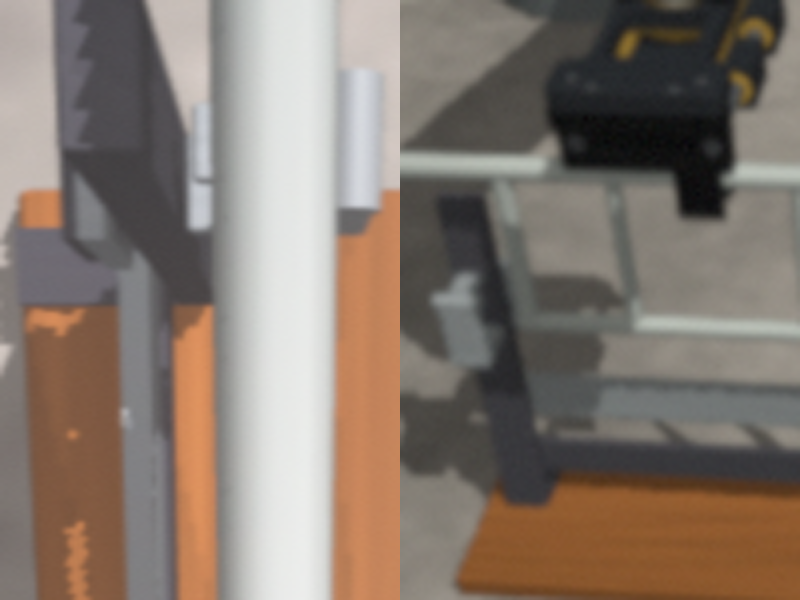

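Wrist crop: upright's front edge at px (286,50) matches prediction; bar sits about 3 mm too far out. Shift in and come down.

>>> servo_tool --plan '[{"xyz": [-0.15, -0.3, 0], "twist": [0, 0, 0], "jaw": 1}, {"xyz": [-0.15, -0.3, 1], "twist": [0, 0, 0], "jaw": 1}, {"xyz": [-0.15, -0.3, 2], "twist": [0, 0, 0], "jaw": 1}, {"xyz": [-0.15, -0.3, 3], "twist": [0, 0, 0], "jaw": 1}, {"xyz": [-0.15, -0.3, 3.7], "twist": [0, 0, 0], "jaw": 1}, {"xyz": [-0.15, -0.3, 4], "twist": [0, 0, 0], "jaw": 1}, {"xyz": [-0.15, -0.3, 4], "twist": [0, 0, 0], "jaw": 1}, {"xyz": [-0.15, -0.3, 4], "twist": [0, 0, 0], "jaw": 1}]' --newtons 60

```text
time_s: 8.37
tool_pos: [0.5223, -0.192, 0.3725]
tool_rot: [-180.0, -0.0, 101.5]
force: [0.3, -0.8, -3.6]
grip_width: 0.0105
grasp_force: 60.0
```

```bash
cat > st.py <<'E'
from h import *
o=env.get_obs(); d=o["tool_pos"][:2]-[.5105,-.1935]; a=np.radians(11.5); c,s=np.cos(a),np.sin(a)
R=lambda v:np.array([v[0]*c+v[1]*s,-v[0]*s+v[1]*c,v[2]]).round(2)
print("t",o["time_s"],"stand xy mm",(1e3*R([*d,0])[:2]) if 0 else [round(1e3*(d[0]*c+d[1]*s),1),round(1e3*(-d[0]*s+d[1]*c),1)],"barz",round(1e3*(o["tool_pos"][2]-.1656),1),"rot",o["tool_rot"].round(2),"F",R(o["force"]),"M",R(o["wrist_torque"]))
E
python3 st.py
```

```text
t 8.3667 stand xy mm [np.float64(11.9), np.float64(-0.9)] barz 206.9 rot [-1.7999e+02 -1.0000e-02  1.0147e+02] F [ 0.1  -0.85 -3.65] M [-0.01 -0.12  0.01]
```

>>> servo_tool --plan '[{"xyz": [0, 0, 0.3], "twist": [0, 0, 0], "jaw": 1}, {"xyz": [0, 0, 0.6], "twist": [0, 0, 0], "jaw": 1}, {"xyz": [0, 0, 0.9], "twist": [0, 0, 0], "jaw": 1}, {"xyz": [0, 0, 1.2], "twist": [0, 0, 0], "jaw": 1}, {"xyz": [0, 0, 1.5], "twist": [0, 0, 0], "jaw": 1}, {"xyz": [0, 0, 1.5], "twist": [0, 0, 0], "jaw": 1}]'

```text
time_s: 8.87
tool_pos: [0.522, -0.192, 0.3568]
tool_rot: [-179.9, -0.0, 101.5]
force: [0.8, -0.7, -2.9]
grip_width: 0.0106
grasp_force: 60.0
```

```bash
python3 st.py
```

```text
t 8.8667 stand xy mm [np.float64(11.6), np.float64(-0.8)] barz 191.2 rot [-1.7994e+02 -4.0000e-02  1.0147e+02] F [ 0.64 -0.81 -2.86] M [ 0.02 -0.1  -0.04]
```

>>> servo_tool --plan '[{"xyz": [0, 0, 0.2], "twist": [0, 0, 0], "jaw": 1}, {"xyz": [0, 0, 0.4], "twist": [0, 0, 0], "jaw": 1}, {"xyz": [0, 0, 0.6], "twist": [0, 0, 0], "jaw": 1}, {"xyz": [0, 0, 0.6], "twist": [0, 0, 0], "jaw": 1}]'

```text
time_s: 9.2
tool_pos: [0.5221, -0.192, 0.3512]
tool_rot: [-180.0, -0.0, 101.5]
force: [-0.2, -0.2, -2.5]
grip_width: 0.0103
grasp_force: 60.0
```

```bash
python3 st.py
```

```text
t 9.2 stand xy mm [np.float64(11.7), np.float64(-0.8)] barz 185.6 rot [-1.7997e+02 -2.0000e-02  1.0148e+02] F [-0.25 -0.18 -2.48] M [-0.04 -0.08 -0.01]
```

>>> servo_tool --plan '[{"xyz": [0, 0, 0.2], "twist": [0, 0, 0], "jaw": 1}, {"xyz": [0, 0, 0.4], "twist": [0, 0, 0], "jaw": 1}, {"xyz": [0, 0, 0.4], "twist": [0, 0, 0], "jaw": 1}]'

```text
time_s: 9.45
tool_pos: [0.5221, -0.192, 0.3472]
tool_rot: [-180.0, -0.0, 101.5]
force: [0.3, 0.1, -3.9]
grip_width: 0.0101
grasp_force: 60.0
```

```bash
python3 st.py
```

```text
t 9.45 stand xy mm [np.float64(11.7), np.float64(-0.8)] barz 181.6 rot [-1.7997e+02 -2.0000e-02  1.0147e+02] F [ 0.26  0.   -3.89] M [ 0.06 -0.08  0.06]
```

>>> servo_tool --plan '[{"xyz": [0, 0, 0.2], "twist": [0, 0, 0], "jaw": 1}, {"xyz": [0, 0, 0.4], "twist": [0, 0, 0], "jaw": 1}, {"xyz": [0, 0, 0.4], "twist": [0, 0, 0], "jaw": 1}]'

```text
time_s: 9.7
tool_pos: [0.5225, -0.192, 0.3447]
tool_rot: [180.0, 0.0, 101.5]
force: [-2.4, 1.2, 4.6]
grip_width: 0.0106
grasp_force: 60.0
```

```bash
python3 st.py
```

```text
t 9.7 stand xy mm [np.float64(12.0), np.float64(-0.9)] barz 179.1 rot [1.7997e+02 5.0000e-02 1.0148e+02] F [-2.14  1.66  4.56] M [ 0.21  0.38 -0.02]
```

>>> servo_tool --plan '[{"xyz": [0, 0, 0.2], "twist": [0, 0, 0], "jaw": 1}, {"xyz": [0, 0, 0.4], "twist": [0, 0, 0], "jaw": 1}, {"xyz": [0, 0, 0.4], "twist": [0, 0, 0], "jaw": 1}]'

```text
time_s: 9.95
tool_pos: [0.5224, -0.1919, 0.3414]
tool_rot: [180.0, 0.1, 101.5]
force: [-4.3, 1.5, 8.5]
grip_width: 0.0102
grasp_force: 60.0
```

```bash
python3 st.py
```

```text
t 9.95 stand xy mm [np.float64(12.0), np.float64(-0.8)] barz 175.8 rot [1.7998e+02 8.0000e-02 1.0148e+02] F [-3.93  2.31  8.51] M [0.3  0.74 0.03]
```

>>> servo_tool --plan '[{"xyz": [0, 0, 0.2], "twist": [0, 0, 0], "jaw": 1}, {"xyz": [0, 0, 0.4], "twist": [0, 0, 0], "jaw": 1}, {"xyz": [0, 0, 0.4], "twist": [0, 0, 0], "jaw": 1}]'

```text
time_s: 10.2
tool_pos: [0.5228, -0.1918, 0.3384]
tool_rot: [179.9, 0.1, 101.5]
force: [-4.2, 2.1, 11.5]
grip_width: 0.01
grasp_force: 60.0
```

```bash
python3 st.py
```

```text
t 10.2 stand xy mm [np.float64(12.4), np.float64(-0.8)] barz 172.8 rot [1.7991e+02 1.1000e-01 1.0148e+02] F [-3.72  2.93 11.53] M [ 0.53  0.79 -0.  ]
```

>>> servo_tool --plan '[{"xyz": [0, 0, 0.2], "twist": [0, 0, 0], "jaw": 1}, {"xyz": [0, 0, 0.4], "twist": [0, 0, 0], "jaw": 1}, {"xyz": [0, 0, 0.4], "twist": [0, 0, 0], "jaw": 1}]'

```text
time_s: 10.45
tool_pos: [0.5228, -0.192, 0.3351]
tool_rot: [179.9, 0.2, 101.5]
force: [-6.7, 0.7, 13.5]
grip_width: 0.0105
grasp_force: 60.0
```

```bash
python3 st.py
```

```text
t 10.45 stand xy mm [np.float64(12.3), np.float64(-0.9)] barz 169.5 rot [1.7991e+02 1.5000e-01 1.0147e+02] F [-6.46  2.   13.5 ] M [ 0.46  1.07 -0.07]
```

>>> servo_tool --plan '[{"xyz": [0, 0, 0.2], "twist": [0, 0, 0], "jaw": 1}, {"xyz": [0, 0, 0.4], "twist": [0, 0, 0], "jaw": 1}, {"xyz": [0, 0, 0.4], "twist": [0, 0, 0], "jaw": 1}]'

```text
time_s: 10.7
tool_pos: [0.5218, -0.1926, 0.3292]
tool_rot: [-179.9, 0.1, 101.4]
force: [-6.2, 0.0, 7.1]
grip_width: 0.0104
grasp_force: 60.0
```

```bash
python3 st.py
```

```text
t 10.7 stand xy mm [np.float64(11.2), np.float64(-1.4)] barz 163.6 rot [-1.7991e+02  8.0000e-02  1.0140e+02] F [-6.08  1.29  7.08] M [ 0.47  1.03 -0.1 ]
```

>>> servo_tool --plan '[{"xyz": [0, 0, 0.1], "twist": [0, 0, 0], "jaw": 1}, {"xyz": [0, 0, 0.3], "twist": [0, 0, 0], "jaw": 1}, {"xyz": [0, 0, 0.3], "twist": [0, 0, 0], "jaw": 1}]'

```text
time_s: 10.95
tool_pos: [0.5218, -0.1926, 0.3253]
tool_rot: [-179.9, 0.0, 101.4]
force: [-3.0, -0.6, 3.8]
grip_width: 0.0102
grasp_force: 60.0
```

```bash
python3 st.py
```

```text
t 10.95 stand xy mm [np.float64(11.3), np.float64(-1.4)] barz 159.7 rot [-1.7994e+02  4.0000e-02  1.0141e+02] F [-3.04 -0.01  3.83] M [0.35 0.48 0.05]
```

>>> servo_tool --plan '[{"xyz": [0, 0, 0.1], "twist": [0, 0, 0], "jaw": 1}, {"xyz": [0, 0, 0.3], "twist": [0, 0, 0], "jaw": 1}, {"xyz": [0, 0, 0.3], "twist": [0, 0, 0], "jaw": 1}]'

```text
time_s: 11.2
tool_pos: [0.5226, -0.1923, 0.3234]
tool_rot: [179.9, 0.1, 101.5]
force: [-4.8, 0.2, 9.2]
grip_width: 0.0102
grasp_force: 60.0
```

```bash
python3 st.py
```

```text
t 11.2 stand xy mm [np.float64(12.1), np.float64(-1.2)] barz 157.8 rot [1.7995e+02 1.0000e-01 1.0145e+02] F [-4.64  1.12  9.23] M [0.41 0.9  0.09]
```

>>> servo_tool --plan '[{"xyz": [0, 0, 0.1], "twist": [0, 0, 0], "jaw": 1}, {"xyz": [0, 0, 0.2], "twist": [0, 0, 0], "jaw": 1}, {"xyz": [0, 0, 0.2], "twist": [0, 0, 0], "jaw": 1}]'

```text
time_s: 11.45
tool_pos: [0.5222, -0.1924, 0.3211]
tool_rot: [-180.0, 0.1, 101.5]
force: [-4.1, -0.4, 6.5]
grip_width: 0.0104
grasp_force: 60.0
```

```bash
python3 st.py
```

```text
t 11.45 stand xy mm [np.float64(11.7), np.float64(-1.3)] barz 155.5 rot [-1.7998e+02  1.0000e-01  1.0147e+02] F [-4.06  0.44  6.54] M [0.25 0.94 0.16]
```

>>> servo_tool --plan '[{"xyz": [0, 0, 0.1], "twist": [0, 0, 0], "jaw": 1}, {"xyz": [0, 0, 0.2], "twist": [0, 0, 0], "jaw": 1}, {"xyz": [0, 0, 0.2], "twist": [0, 0, 0], "jaw": 1}]'

```text
time_s: 11.7
tool_pos: [0.5219, -0.1923, 0.3182]
tool_rot: [-179.9, 0.1, 101.5]
force: [-4.5, -0.5, 3.8]
grip_width: 0.0101
grasp_force: 60.1
```

```bash
python3 st.py
```

```text
t 11.7 stand xy mm [np.float64(11.4), np.float64(-1.1)] barz 152.6 rot [-1.7991e+02  5.0000e-02  1.0149e+02] F [-4.55  0.41  3.78] M [0.1  0.96 0.17]
```

>>> servo_tool --plan '[{"xyz": [0, 0, 0.1], "twist": [0, 0, 0], "jaw": 1}, {"xyz": [0, 0, 0.2], "twist": [0, 0, 0], "jaw": 1}, {"xyz": [0, 0, 0.2], "twist": [0, 0, 0], "jaw": 1}]'

```text
time_s: 11.95
tool_pos: [0.5219, -0.1922, 0.3158]
tool_rot: [-179.9, 0.0, 101.5]
force: [-5.1, -0.9, 3.3]
grip_width: 0.0105
grasp_force: 60.1
```

```bash
python3 st.py
```

```text
t 11.95 stand xy mm [np.float64(11.4), np.float64(-1.0)] barz 150.2 rot [-1.7992e+02  3.0000e-02  1.0149e+02] F [-5.18  0.17  3.29] M [-0.03  0.99  0.21]
```

>>> servo_tool --plan '[{"xyz": [0, 0, 0.1], "twist": [0, 0, 0], "jaw": 1}, {"xyz": [0, 0, 0.2], "twist": [0, 0, 0], "jaw": 1}, {"xyz": [0, 0, 0.2], "twist": [0, 0, 0], "jaw": 1}]'

```text
time_s: 12.2
tool_pos: [0.5219, -0.1922, 0.3129]
tool_rot: [-179.9, 0.0, 101.5]
force: [-0.7, -0.5, -3.3]
grip_width: 0.0101
grasp_force: 60.2
```

```bash
python3 st.py
```

```text
t 12.2 stand xy mm [np.float64(11.4), np.float64(-1.0)] barz 147.3 rot [-1.7993e+02  1.0000e-02  1.0150e+02] F [-0.79 -0.37 -3.29] M [-0.31 -0.23  0.21]
```

>>> servo_tool --plan '[{"xyz": [0, 0, 0.1], "twist": [0, 0, 0], "jaw": 1}, {"xyz": [0, 0, 0.15], "twist": [0, 0, 0], "jaw": 1}, {"xyz": [0, 0, 0.15], "twist": [0, 0, 0], "jaw": 1}]'

```text
time_s: 12.45
tool_pos: [0.5229, -0.1918, 0.3122]
tool_rot: [179.9, 0.0, 101.5]
force: [0.2, -0.5, -1.9]
grip_width: 0.0102
grasp_force: 60.0
```

```bash
python3 st.py
```

```text
t 12.45 stand xy mm [np.float64(12.5), np.float64(-0.8)] barz 146.6 rot [1.7988e+02 2.0000e-02 1.0150e+02] F [ 0.06 -0.57 -1.86] M [-0.39 -0.35  0.03]
```

>>> servo_tool --plan '[{"xyz": [0, 0, 0.1], "twist": [0, 0, 0], "jaw": 1}, {"xyz": [0, 0, 0.15], "twist": [0, 0, 0], "jaw": 1}, {"xyz": [0, 0, 0.15], "twist": [0, 0, 0], "jaw": 1}]'

```text
time_s: 12.7
tool_pos: [0.5229, -0.1918, 0.3112]
tool_rot: [179.9, 0.0, 101.5]
force: [-0.3, 0.1, 0.6]
grip_width: 0.0105
grasp_force: 60.0
```

```bash
python3 st.py
```

```text
t 12.7 stand xy mm [np.float64(12.5), np.float64(-0.8)] barz 145.6 rot [1.799e+02 4.000e-02 1.015e+02] F [-0.27  0.13  0.6 ] M [-0.37 -0.43  0.11]
```

>>> servo_tool --plan '[{"xyz": [0, 0, 0.1], "twist": [0, 0, 0], "jaw": 1}, {"xyz": [0, 0, 0.2], "twist": [0, 0, 0], "jaw": 1}, {"xyz": [0, 0, 0.2], "twist": [0, 0, 0], "jaw": 1}]'

```text
time_s: 12.95
tool_pos: [0.5229, -0.1917, 0.3105]
tool_rot: [179.9, 0.1, 101.5]
force: [-1.4, 1.8, 9.6]
grip_width: 0.01
grasp_force: 60.0
```

```bash
python3 st.py
```

```text
t 12.95 stand xy mm [np.float64(12.5), np.float64(-0.7)] barz 144.9 rot [1.7990e+02 7.0000e-02 1.0149e+02] F [-1.    2.09  9.6 ] M [-0.03  0.14  0.08]
```

>>> servo_tool --plan '[{"xyz": [0, 0, 0.1], "twist": [0, 0, 0], "jaw": 1}, {"xyz": [0, 0, 0.15], "twist": [0, 0, 0], "jaw": 1}, {"xyz": [0, 0, 0.15], "twist": [0, 0, 0], "jaw": 1}]'

```text
time_s: 13.2
tool_pos: [0.5229, -0.1917, 0.3101]
tool_rot: [179.9, 0.1, 101.5]
force: [-4.2, 1.9, 14.6]
grip_width: 0.0104
grasp_force: 60.0
```

```bash
python3 st.py
```

```text
t 13.2 stand xy mm [np.float64(12.6), np.float64(-0.7)] barz 144.5 rot [1.7990e+02 1.0000e-01 1.0149e+02] F [-3.73  2.74 14.65] M [0.27 0.63 0.08]
```

>>> servo_tool --plan '[{"xyz": [0, 0, -0.3], "twist": [0, 0, 0], "jaw": 1}, {"xyz": [0, 0, -0.6], "twist": [0, 0, 0], "jaw": 1}, {"xyz": [0, 0, -0.9], "twist": [0, 0, 0], "jaw": 1}, {"xyz": [0, 0, -1.2], "twist": [0, 0, 0], "jaw": 1}, {"xyz": [0, 0, -1.4], "twist": [0, 0, 0], "jaw": 1}, {"xyz": [0, 0, -1.4], "twist": [0, 0, 0], "jaw": 1}, {"xyz": [0, 0, -1.4], "twist": [0, 0, 0], "jaw": 1}]'

```text
time_s: 13.78
tool_pos: [0.522, -0.192, 0.3206]
tool_rot: [-179.9, -0.0, 101.5]
force: [-0.2, 0.4, -3.5]
grip_width: 0.0104
grasp_force: 60.0
```

```bash
python3 st.py
```

```text
t 13.7833 stand xy mm [np.float64(11.6), np.float64(-0.8)] barz 155.0 rot [-1.7994e+02 -4.0000e-02  1.0146e+02] F [-0.07  0.41 -3.51] M [-0.   -0.16  0.04]
```

>>> servo_tool --plan '[{"xyz": [0, 0, -0.2], "twist": [0, 0, 0], "jaw": 1}, {"xyz": [0, 0, -0.3], "twist": [0, 0, 0], "jaw": 1}, {"xyz": [0, 0, -0.3], "twist": [0, 0, 0], "jaw": 1}]'

```text
time_s: 14.03
tool_pos: [0.5222, -0.192, 0.3242]
tool_rot: [-180.0, 0.0, 101.5]
force: [-0.0, 0.4, -3.9]
grip_width: 0.0107
grasp_force: 60.0
```

```bash
python3 st.py
```

```text
t 14.0333 stand xy mm [np.float64(11.8), np.float64(-0.9)] barz 158.6 rot [-179.99    0.    101.48] F [ 0.06  0.42 -3.88] M [-0.02 -0.09  0.05]
```

>>> servo_tool --plan '[{"xyz": [0, 0, -0.2], "twist": [0, 0, 0], "jaw": 1}, {"xyz": [0, 0, -0.4], "twist": [0, 0, 0], "jaw": 1}, {"xyz": [0, 0, -0.4], "twist": [0, 0, 0], "jaw": 1}]'

```text
time_s: 14.28
tool_pos: [0.5222, -0.1921, 0.3284]
tool_rot: [-180.0, 0.0, 101.5]
force: [-0.2, -0.6, -5.1]
grip_width: 0.0106
grasp_force: 60.0
```

```bash
python3 st.py
```

```text
t 14.2833 stand xy mm [np.float64(11.8), np.float64(-1.0)] barz 162.8 rot [-1.7999e+02  3.0000e-02  1.0148e+02] F [-0.35 -0.49 -5.07] M [-0.31 -0.02  0.13]
```

>>> servo_tool --plan '[{"xyz": [0, 0, -0.1], "twist": [0, 0, 0], "jaw": 1}, {"xyz": [0, 0, -0.2], "twist": [0, 0, 0], "jaw": 1}, {"xyz": [0, 0, -0.2], "twist": [0, 0, 0], "jaw": 1}]'

```text
time_s: 14.53
tool_pos: [0.5221, -0.1921, 0.3299]
tool_rot: [-180.0, 0.0, 101.5]
force: [-0.1, -0.3, -6.0]
grip_width: 0.0104
grasp_force: 60.0
```

```bash
python3 st.py
```

```text
t 14.5333 stand xy mm [np.float64(11.7), np.float64(-1.0)] barz 164.3 rot [-1.7998e+02  1.0000e-02  1.0147e+02] F [-0.15 -0.32 -6.04] M [-0.48 -0.1  -0.08]
```

>>> servo_tool --plan '[{"xyz": [0, 0, -0.1], "twist": [0, 0, 0], "jaw": 1}, {"xyz": [0, 0, -0.2], "twist": [0, 0, 0], "jaw": 1}, {"xyz": [0, 0, -0.2], "twist": [0, 0, 0], "jaw": 1}]'

```text
time_s: 14.78
tool_pos: [0.522, -0.1922, 0.3307]
tool_rot: [-180.0, -0.0, 101.5]
force: [4.4, -2.8, -16.4]
grip_width: 0.0106
grasp_force: 60.0
```

```bash
python3 st.py
```

```text
t 14.7833 stand xy mm [np.float64(11.5), np.float64(-1.1)] barz 165.1 rot [-1.7995e+02 -3.0000e-02  1.0147e+02] F [  3.72  -3.65 -16.39] M [-0.91 -0.76 -0.04]
```

>>> servo_tool --plan '[{"xyz": [0, 0, -0.1], "twist": [0, 0, 0], "jaw": 1}, {"xyz": [0, 0, -0.2], "twist": [0, 0, 0], "jaw": 1}, {"xyz": [0, 0, -0.2], "twist": [0, 0, 0], "jaw": 1}]'

```text
time_s: 15.03
tool_pos: [0.5219, -0.1923, 0.3315]
tool_rot: [-179.9, -0.1, 101.5]
force: [7.0, -3.4, -25.4]
grip_width: 0.0103
grasp_force: 60.0
```

```bash
python3 st.py
```

```text
t 15.0333 stand xy mm [np.float64(11.4), np.float64(-1.1)] barz 165.9 rot [-1.7994e+02 -8.0000e-02  1.0147e+02] F [  6.14  -4.7  -25.36] M [-1.34 -1.37  0.01]
```

Both gates hold (≈21 N net, moment near balance: about 13 N on l, 9 N on r). Letting down again.

>>> servo_tool --plan '[{"xyz": [0, 0, 0.3], "twist": [0, 0, 0], "jaw": 1}, {"xyz": [0, 0, 0.6], "twist": [0, 0, 0], "jaw": 1}, {"xyz": [0, 0, 0.9], "twist": [0, 0, 0], "jaw": 1}, {"xyz": [0, 0, 1.2], "twist": [0, 0, 0], "jaw": 1}, {"xyz": [0, 0, 1.5], "twist": [0, 0, 0], "jaw": 1}, {"xyz": [0, 0, 1.8], "twist": [0, 0, 0], "jaw": 1}, {"xyz": [0, 0, 2.1], "twist": [0, 0, 0], "jaw": 1}, {"xyz": [0, 0, 2.1], "twist": [0, 0, 0], "jaw": 1}]'

```text
time_s: 15.7
tool_pos: [0.5225, -0.1918, 0.3131]
tool_rot: [180.0, 0.0, 101.5]
force: [-0.6, 0.7, -2.4]
grip_width: 0.01
grasp_force: 60.0
```

```bash
python3 st.py
```

```text
t 15.7 stand xy mm [np.float64(12.1), np.float64(-0.7)] barz 147.5 rot [1.7997e+02 1.0000e-02 1.0151e+02] F [-0.44  0.85 -2.42] M [-0.1  -0.17  0.12]
```

>>> servo_tool --plan '[{"xyz": [0, 0, 0.1], "twist": [0, 0, 0], "jaw": 1}, {"xyz": [0, 0, 0.2], "twist": [0, 0, 0], "jaw": 1}, {"xyz": [0, 0, 0.3], "twist": [0, 0, 0], "jaw": 1}, {"xyz": [0, 0, 0.3], "twist": [0, 0, 0], "jaw": 1}]'

```text
time_s: 16.03
tool_pos: [0.5226, -0.1917, 0.311]
tool_rot: [180.0, 0.0, 101.5]
force: [-1.0, 2.6, 3.4]
grip_width: 0.0105
grasp_force: 60.0
```

```bash
python3 st.py
```

```text
t 16.0333 stand xy mm [np.float64(12.2), np.float64(-0.6)] barz 145.4 rot [1.7996e+02 3.0000e-02 1.0150e+02] F [-0.48  2.71  3.38] M [0.11 0.07 0.03]
```

>>> servo_tool --plan '[{"xyz": [0, 0, 0.1], "twist": [0, 0, 0], "jaw": 1}, {"xyz": [0, 0, 0.1], "twist": [0, 0, 0], "jaw": 1}, {"xyz": [0, 0, 0.1], "twist": [0, 0, 0], "jaw": 1}]'

```text
time_s: 16.28
tool_pos: [0.5226, -0.1917, 0.3106]
tool_rot: [180.0, 0.0, 101.5]
force: [-2.7, 2.0, 7.0]
grip_width: 0.0108
grasp_force: 60.0
```

```bash
python3 st.py
```

```text
t 16.2833 stand xy mm [np.float64(12.2), np.float64(-0.6)] barz 145.0 rot [1.7995e+02 4.0000e-02 1.0149e+02] F [-2.28  2.53  7.  ] M [0.4  0.36 0.1 ]
```

>>> servo_tool --plan '[{"xyz": [0, 0, -0.1], "twist": [0, 0, 0], "jaw": 1}, {"xyz": [0, 0, -0.2], "twist": [0, 0, 0], "jaw": 1}, {"xyz": [0, 0, -0.2], "twist": [0, 0, 0], "jaw": 0.5}, {"xyz": [0, 0, -0.2], "twist": [0, 0, 0], "jaw": 0.5}, {"xyz": [0, 0, -0.2], "twist": [0, 0, 0], "jaw": 0.5}, {"xyz": [0, 0, -0.2], "twist": [0, 0, 0], "jaw": 0.5}, {"xyz": [0, 0, -0.2], "twist": [0, 0, 0], "jaw": 0.5}, {"xyz": [0, 0, -0.2], "twist": [0, 0, 0], "jaw": 0.5}, {"xyz": [0, 0, -0.2], "twist": [0, 0, 0], "jaw": 0.5}, {"xyz": [0, 0, -0.2], "twist": [0, 0, 0], "jaw": 0.5}]'

```text
time_s: 17.12
tool_pos: [0.5223, -0.192, 0.3111]
tool_rot: [-180.0, 0.0, 101.5]
force: [0.1, 0.5, 0.5]
grip_width: 0.0427
grasp_force: 0.0
```

```bash
python3 st.py
```

```text
t 17.1167 stand xy mm [np.float64(11.8), np.float64(-0.9)] barz 145.5 rot [-1.8000e+02  1.0000e-02  1.0147e+02] F [0.17 0.48 0.46] M [ 0.   -0.06  0.05]
```

Released, no force. Back straight up, slowly at first.

>>> servo_tool --plan '[{"xyz": [0, 0, -0.5], "twist": [0, 0, 0], "jaw": 0.5}, {"xyz": [0, 0, -1.5], "twist": [0, 0, 0], "jaw": 0.5}, {"xyz": [0, 0, -2.5], "twist": [0, 0, 0], "jaw": 0.5}, {"xyz": [0, 0, -4], "twist": [0, 0, 0], "jaw": 0.5}, {"xyz": [0, 0, -6], "twist": [0, 0, 0], "jaw": 0.5}, {"xyz": [0, 0, -8.5], "twist": [0, 0, 0], "jaw": 0.5}, {"xyz": [0, 0, -11], "twist": [0, 0, 0], "jaw": 0.5}, {"xyz": [0, 0, -13.5], "twist": [0, 0, 0], "jaw": 0.5}, {"xyz": [0, 0, -15], "twist": [0, 0, 0], "jaw": 0.5}, {"xyz": [0, 0, -15], "twist": [0, 0, 0], "jaw": 0.5}]'

```text
time_s: 17.95
tool_pos: [0.5231, -0.1917, 0.4666]
tool_rot: [179.6, 0.3, 101.5]
force: [0.5, 0.2, 0.6]
grip_width: 0.0437
grasp_force: 0.0
```

>>> servo_tool --plan '[{"xyz": [0, 0, -0.5], "twist": [0, 0, 0], "jaw": 0.5}, {"xyz": [0, 0, -0.5], "twist": [0, 0, 0], "jaw": 0.5}, {"xyz": [0, 0, -0.5], "twist": [0, 0, 0], "jaw": 0.5}]'

```text
time_s: 18.2
tool_pos: [0.5221, -0.192, 0.4655]
tool_rot: [-179.9, -0.0, 101.5]
force: [0.2, -1.0, -1.3]
grip_width: 0.0434
grasp_force: 0.0
```

```bash
python3 st.py
python3 - <<'E'
from h import *
s=cal("scene")["img"][:,:,::-1]; d=cal("side")["img"][:,:,::-1]
A=cv2.resize(s[125:235,160:350],(800,463),interpolation=cv2.INTER_CUBIC)
A=cv2.resize(s[130:240,160:340],(480,300),interpolation=cv2.INTER_CUBIC)
l=cv2.resize(s[135:215,280:340],(320,300),interpolation=cv2.INTER_CUBIC)
r=cv2.resize(s[135:215,165:225],(320,300),interpolation=cv2.INTER_CUBIC)
D=cv2.resize(d[225:455,225:455],(480,300),interpolation=cv2.INTER_CUBIC)
cv2.imwrite("pics/fin.png",np.vstack([np.hstack([A,l]),np.hstack([D,r])]))
E
```

```text
t 18.2 stand xy mm [np.float64(11.6), np.float64(-0.8)] barz 299.9 rot [-1.7994e+02 -3.0000e-02  1.0147e+02] F [-0.03 -0.97 -1.35] M [-0.06 -0.1  -0.05]
```

View pics/fin.png

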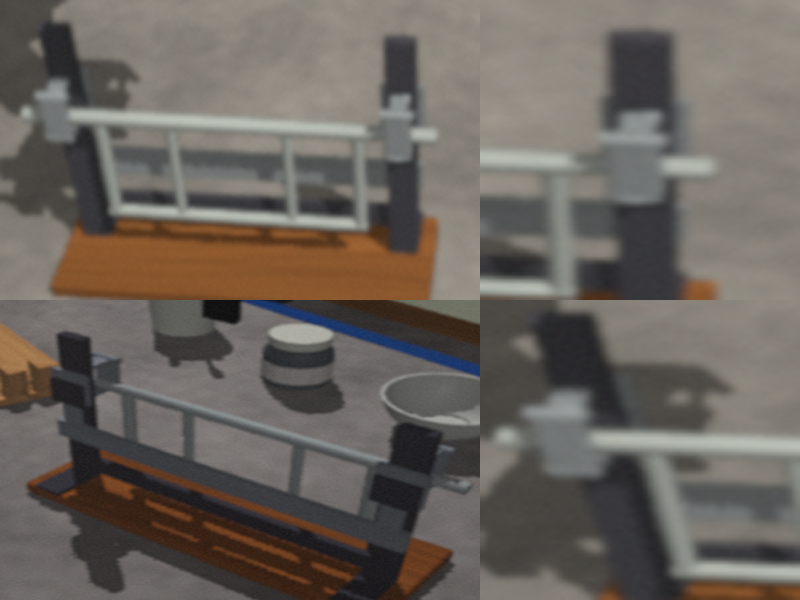

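The final picture shows the bar in both hooks, below shut gates at l (640,120) and r (565,400). The gripper is clear and nothing else has moved.

```bash
python3 -c "
from cell import env
print(env.sign_off())"
```

```text
the job is handed in; nothing more can be done
None
```

The frame hangs by its top bar on the floors of both hooks, with both gates shut above it. An upward pull of about 21 N showed both gates holding; I then let the frame down, released it, backed the arm away and handed the job in at about 18 s. The highest load I read on the stand was about 21 N, and the jar, pot and bowl were left alone.

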